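Press a specimen carrier down and slide it under the drag spring of its dock

TASK

With the fingertips, press the white specimen carrier firmly down on its sprung bed and, keeping it pressed down, push it along the dock under the bridge and its leaf spring until it is fully home against the end stop; then let go and draw back, so that it stays trapped under the bridge. Do not grip or lift the carrier, do not touch the leaf spring, and leave the vials, dish, tin and tweezers beside the dock where they stand.

Things in the scene. Friction and masses are not known exactly. Their poses are not given: they have to be found in the camera images.
- dock: Fixed grey and aluminium dock, 305 x 104 mm, 48 mm high at its bridge. Origin: on the worktop below the bridge, on the channel's centre line. x = slide direction, from the open entry (x = -203 mm) to the end stop; z up. Two rails (tops at z = 28 mm) leave a channel 63 mm wide; its floor is the sprung bed.
- bed (a joint): How far the level sprung bed is down, m: 0 = up (its top at z = 22 mm), 0.008 = bottomed. Pressing the carrier with about 6 N starts it, 10 N holds 4 mm, 14 N bottoms it. Bed up, the carrier's top is 4 mm too high for the bridge: keep it 5 to 8 mm down while it slides (bottoming is harmless). Carrier home and released: the bed lifts it against the bridge, reads about 0.004.
- leaf_spring: Steel leaf spring, 42 mm wide, 58 mm long, clamped to the far side of the bridge, sloping down along x to a rolled tip at x = 58 mm, z = 26 mm (dock frame). The passing carrier lifts it; it presses on the carrier with about 5 N. Origin: at its clamp, x = 12 mm, z = 41 mm. Not to be touched by the robot.
- carrier: Loose white plate, 140 (x) x 60 x 12 mm, about 0.15 kg. Origin: centre of its underside; x towards its front edge, z up. Starts on the bed in the channel's entry, its axes along the dock's, front edge 15 to 45 mm short of the dock's origin. A thumb ridge crosses its top near the rear. Home, its origin is at x = +10 mm in the dock's frame.
- press_spot (a point): Middle of the flat fingertip rest (36 mm long, 60 mm wide) behind the ridge, on the carrier's top: 18 mm behind the ridge's rear face and 18 mm ahead of the rear edge (x = -52 mm on the carrier); 34 mm above the worktop at the start.
- vial_a: Upright glass vial with black cap, 15 mm across, 54 mm tall, on the worktop on the left of the dock. Origin: centre of its underside. Leave alone.
- vial_b: A second such vial, also left of the dock. Leave alone.
- petri_dish: Glass dish, 60 mm across, 14 mm high, right of the dock. Origin: centre of its underside. Leave alone.
- seal_tin: Round tin, 62 mm across, 30 mm high, right of the dock. Origin: centre of its underside. Leave alone.
- tweezers: Black tweezers lying flat, 155 x 13 x 9 mm, left of the dock beyond the vials. Origin: centre of the underside. Leave alone.
- bridge_low (a point): Lower front edge of the dock's bridge, mid-channel: x = -8 mm, z = 30 mm in the dock's frame. The beam crosses the whole channel, is 18 mm thick along x and its top is at z = 48 mm.
- stop_face (a point): Face of the dock's end stop, mid-channel: x = +80 mm, z = 26 mm in the dock's frame (top at z = 34 mm). The carrier's front edge ends against it.
- ridge_foot (a point): Foot of the ridge's rear face, on the carrier's top, mid-width (x = -34 mm on the carrier). The ridge is 50 mm long across, 6 mm thick, 8.5 mm high; fingertips behind it can push it forward while pressing down. With the carrier home the ridge is still 10 mm short of the bridge.

How it is judged (in metres and radians):
On the way, in this order (a step that is already met when the one before it is completed fails the run):
1. the carrier is pressed down on its bed by the fingers, at least 3.5 mm, before it goes under the bridge (value of joint bed above 0.0035 m and x of carrier in the frame of dock below -0.06 m and contact force between the fingers and carrier above 4 N), for 0.05 s.
2. the carrier is home, within 3 mm of the end stop (x of carrier in the frame of dock between 0.007 and 0.012 m and y of carrier in the frame of dock between -0.004 and 0.004 m and angle between the x axis of carrier and the x axis of dock, either way round below 0.06 rad), for 0.1 s.
At the end, for the whole second after the job is handed in: The carrier lies straight in the channel within 3 mm of the end stop, level, at rest, released, risen against the bridge's underside (bed 3 to 5.5 mm down) (all of step 2 and value of joint bed between 0.003 and 0.0055 m and angle between carrier's own z axis and vertical below 0.06 rad and linear speed of carrier below 0.01 m/s); the robot touches nothing.
It fails at once if the carrier is lifted or tipped out of the channel (raised more than 6 mm above the raised bed, or tilted over 0.2 rad) (z of carrier in the frame of dock above 0.028 m or angle between carrier's own z axis and vertical above 0.2 rad).
It fails at once if the robot touches the leaf spring (contact force between any of the fingers, the arm and leaf_spring above 1 N).
It fails at once if a vial, the dish, the tin or the tweezers is shifted more than 15 mm or a vial knocked over (distance of any of vial_a, vial_b, petri_dish, seal_tin, tweezers from where it was at the start of the episode above 0.015 m or angle between any of vial_a, vial_b's own z axis and vertical above 0.4 rad).
It also fails if it takes over 42 s, if anything falls off the work surface, if the arm or the gripper's body presses on something with over 40 N, if the wrist force passes 120 N, or if a joint passes its speed limit or range.

ROBOT

A 7-joint arm with a two-finger parallel gripper is mounted at the origin on a cart in front of the work surface, level with it; the furniture and walls round the work are solid. World frame = base frame: x ahead of the robot, y to its left, z up, the work surface at z = 0. Lengths are in mm, angles in rad, forces in N, time in s.
With the tool pointing down it reaches from about 400 to 875 mm from the base axis. Payload 19.3 kg.
Tool frame: the origin (TCP) lies between the finger pads; the fingertips stand tips_ahead ahead of it and the grasp point (between the pads) lies 8 mm behind it (tips_ahead is the distance from the TCP to the fingertips, in mm); z points along the fingers, y is the line along which they close (so a half turn about z gives the same grasp; the last joint's range is limited). The gripper opens to 85 mm and grips with 20 to 120 N. Pads are 22 mm wide; open, the fingers measure 114 mm over their backs; the gripper's body (76 mm by 85 mm) begins 54 mm behind the grasp point. The pads swing forward as they close: fully open they stand 13 mm farther back than shut.
Start: joints at [1.132, 0.521, -0.036, 1.599, 0.021, 1.021, -0.113], TCP at [225.282, -582.977, 221.291] pointing down, gripper open.
Joint ranges: [-2.91, 2.91], [-0.3, 2.13], [-1.5, 1.42], [0.17, 2.43], [-1.26, 4.41], [0.16, 1.93], [-2.52, 2.52]. Speed limits (rad/s): [1.89, 1.89, 2.39, 2.39, 3.01, 3.01, 3.01].

INTERFACE

Orientations are given as a unit quaternion [x, y, z, w].
In Python, from bench import observe, snapshot, camera_params, close_job, tips_ahead gives the robot as it stands.
- The arm moves only by the shell command python3 -m inch 'ROWS'. ROWS is JSON, a list of rows, each an object of numbers: "x", "y", "z": the shift along the tool's x, y, z in m; "roll": the turn about the tool's z in degrees; "jaw": the opening, from 0 (shut) to 1 (fully open). In form: [{"x": .., "y": .., "z": .., "roll": .., "jaw": ..}, ...]. A call has 1 to 8 rows; each row shifts and turns the commanded pose from where the row before left it, along the tool's axes as they then stand; what a row does not reach is not made up. A row lasts 1/10 s, in which the tool goes at most 50 mm and 8.59 degrees, less where a joint would pass 70% of its speed; a pose out of reach is approached as far as the arm can. A call with a gripper value outside its range is refused whole. The fingers move at their own pace and stop on an object; the grip force is fixed at half the most. Time passes only in rows, so rows that do not move let the fingers close. It gives the time, the measured TCP pose, the force, the opening and the grip force at its end, in the units of the state.
- observe(): the state, without advancing time (a new reading comes with each control period).
- snapshot(name): name is "scene" or "top" or "wrist"; returns the picture (400x640x3 uint8, red, green, blue); there is no depth.
- camera_params(name): a dict with "mtx" (3x3 intrinsics, pixels), "camera_from_world" (4x4, takes a point from world to camera coordinates); the wrist camera has in their place "T_tool_cam" (4x4, takes a point from camera to tool coordinates, whose origin is the TCP and whose axes are the flange's). Camera axes: x right, y down, z forward; pixel columns grow to the right and rows downward; lengths in mm; the calibration is good to about 2 mm. The wrist camera is an equidistant fisheye: a pixel r from the principal point sees the ray r / f radians off the axis. A picture is of the moment at which its call begins: read the wrist's pose just before it. camera_params takes no time and is no camera call.
- close_job(): hands the job in; it is judged then, once.
The state is a dict: "time": time; "qpos": joint angles; "qvel": joint speeds; "effort": joint torques, N m; "position": TCP position; "tool_rot": TCP orientation; "wrist_force": force on the tool from outside, world axes, zero at the start; "ft_torque": the same for the moment, N m; "grip_width": finger opening in mm; "gripper_force": force on a finger pad.
Only numpy, scipy, OpenCV 4.12 (cv2) and the standard library are available. Lean on these libraries where they do the work, as an engineer would, in place of code of your own. Each camera call takes 0.05 s, during which the arm holds its last target. There are 200 camera calls.

## Working session

There is one attempt and no reset: what is moved stays moved. The work goes in short steps, Python scripts to look and compute and a shell command to move; the robot and the scene stay as the last step left them, time stands still between calls to the robot, and variables do not carry over. Pictures are saved under pics/ and viewed, at most 13 in all, crops included, and the job is handed in when it is done.

```bash
ls; mkdir -p pics
python3 - <<'E'
from bench import *
import cv2
s=observe();print(s)
print(tips_ahead if not callable(tips_ahead) else tips_ahead())
for n in("scene","top"):
    im=snapshot(n);cv2.imwrite(f"pics/{n}0.png",im[:,:,::-1]);p=camera_params(n);print(n,p["mtx"],p["camera_from_world"])
E
```

```text
pics
{'time': 0.0, 'qpos': array([ 1.13179132,  0.52203589, -0.03630871,  1.59997376,  0.02120991,
        1.02111262, -0.11280271]), 'qvel': array([-0.00196096,  0.00069628, -0.00112748, -0.00173852, -0.00079994,
        0.00096445, -0.00044519]), 'effort': array([-1.15916373e-03, -9.27104115e+01,  1.97986543e+00, -3.69935632e+01,
        1.78296299e-02,  8.22744827e-03, -1.74156395e-05]), 'position': array([ 225.14346926, -582.67657471,  220.72458699]), 'tool_rot': array([ 9.83048052e-01,  1.83347211e-01, -1.53270034e-04, -5.51301518e-04]), 'wrist_force': array([-0.10142115, -0.55770275,  0.58752325]), 'ft_torque': array([-0.00174005,  0.01930993,  0.03208737]), 'gripper_force': 0.0, 'grip_width': 85.42922615876029}
11.0
scene [[510.16736947   0.         322.2528241 ]
 [  0.         510.16736947 194.80002783]
 [  0.           0.           1.        ]] [[-7.69047258e-01 -6.39168158e-01 -5.51199675e-03  5.79855033e+02]
 [-2.55722200e-01  3.15565317e-01 -9.13796852e-01  1.43426463e+02]
 [ 5.85809245e-01 -7.01343423e-01 -4.06134129e-01  7.84464345e+02]
 [ 0.00000000e+00  0.00000000e+00  0.00000000e+00  1.00000000e+00]]
top [[420.54301425   0.         317.77206067]
 [  0.         420.54301425 199.9676806 ]
 [  0.           0.           1.        ]] [[-7.47624044e-03 -9.99571808e-01  2.82897043e-02  2.05538108e+02]
 [-9.96213533e-01  4.99462014e-03 -8.67966095e-02  5.56148141e+02]
 [ 8.66181475e-02 -2.88314986e-02 -9.95824302e-01  8.74400339e+02]
 [ 0.00000000e+00  0.00000000e+00  0.00000000e+00  1.00000000e+00]]
```

View pics/top0.png

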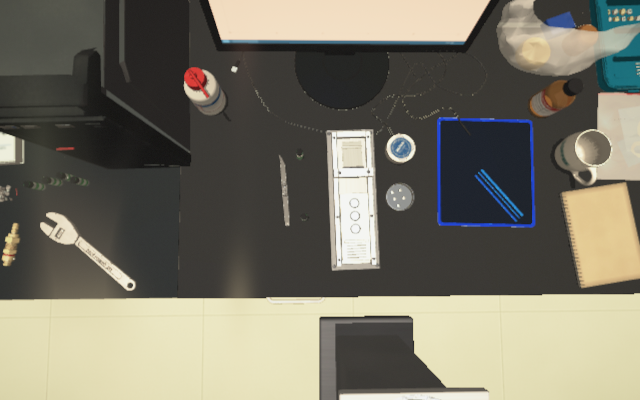

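View pics/scene0.png

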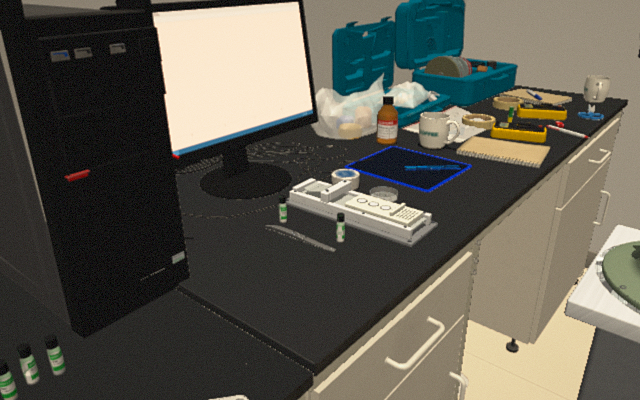

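The top view shows the dock at cols 327-380, rows 130-270, with its entry at the bottom (robot side) and the end stop at the top. The vials are near (300,153) and (305,217), the tweezers at (285,190), the tin at (400,149) and the dish at (400,197). The scene view agrees. I'll enlarge the dock next.

Run:
```python
import cv2
im=cv2.imread("pics/top0.png");c=im[120:280,310:420]
cv2.imwrite("pics/topz.png",cv2.resize(cv2.rotate(c,cv2.ROTATE_90_CLOCKWISE),None,fx=5,fy=5,interpolation=cv2.INTER_CUBIC))
c=cv2.imread("pics/scene0.png")[165:250,275:445]
cv2.imwrite("pics/scz.png",cv2.resize(c,None,fx=4.7,fy=4.7,interpolation=cv2.INTER_CUBIC))
```

```text
(no output)
```

View pics/topz.png

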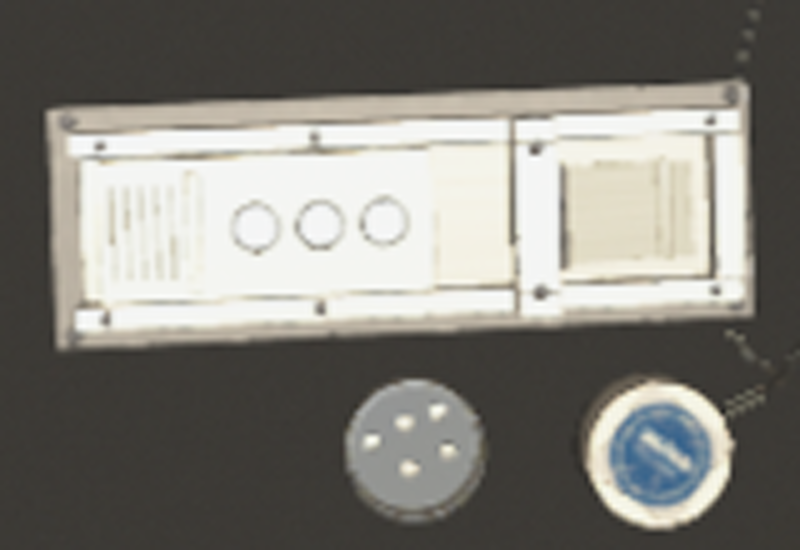

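View pics/scz.png

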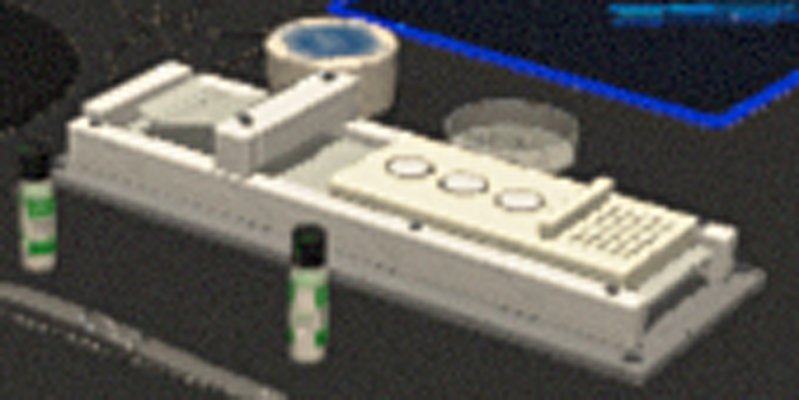

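The crop shows the bridge's top corners at (516,118), (558,118), (562,315) and (520,318). The carrier's front edge is at x'≈434, its rear edge at ≈83, and the ridge at ≈200. The plate's corners are (47,108), (748,82), (754,317) and (58,350). Next I cast rays through them.

```bash
cat > h.py <<'E'
import numpy as np
from bench import *
def ray(n,u,v,z):
    p=camera_params(n);K=p["mtx"];T=p["camera_from_world"];R=T[:3,:3];t=T[:3,3]
    o=-R.T@t;d=R.T@np.linalg.solve(K,[u,v,1]);return (o+d*(z-o[2])/d[2])
def tz(x,y,z): # rotated top crop px
    xs=(x+.5)/5-.5;ys=(y+.5)/5-.5
    return ray("top",310+ys,120+159-xs,z)
def sc(x,y,z): return ray("scene",275+(x+.5)/4.7-.5,165+(y+.5)/4.7-.5,z)
E
python3 - <<'E'
from h import *
np.set_printoptions(precision=1,suppress=True)
P={"plate":([(47,108),(748,82),(754,317),(58,350)],6),"bridge":([(516,118),(558,118),(562,315),(520,318)],48),
"car front":([(432,148),(437,290)],34),"car rear":([(83,165),(85,298)],34),"ridge":([(200,170),(208,285)],38),
"rail in left":([(100,160),(500,140)],28),"rail in right":([(110,305),(510,288)],28)}
for k,(L,z) in P.items():
    W=np.array([tz(*p,z) for p in L]);print(k,W[:,:2].tolist(), "mean",W.mean(0))
    d=W[1]-W[0];print("  ang deg",np.degrees(np.arctan2(d[1],d[0])),np.linalg.norm(d))
S={"bridge top":([(218,125),(333,72),(360,84),(255,140)],48),"car":([(332,185),(387,142),(697,222),(630,285)],34),"ridge top rear":([(548,236),(612,186)],42.5)}
for k,(L,z) in S.items():
    W=np.array([sc(*p,z) for p in L]);print(k,W[:,:2].tolist(),W.mean(0)[:2])
E
```

```text
plate [[408.37052642254883, 174.03123763699475], [713.5725191705965, 182.3538960179032], [716.2508324739819, 78.49008570142362], [412.0319730918849, 70.03190288659579]] mean [562.6 126.2   6. ]
  ang deg 1.5620312607715499 305.31544838069465
bridge [[604.520323025175, 170.3842161408325], [622.1619252133719, 170.19598470864446], [623.6176187204512, 87.79154337290447], [605.9189441281089, 86.86922825102093]] mean [614.1 128.8  48. ]
  ang deg -0.6113082749887728 17.64260635049869
car front [[570.8139472723151, 157.1831928242238], [572.6623106247116, 97.12331599202824]] mean [571.7 127.2  34. ]
  ang deg -88.23725906225943 60.088312109602334
car rear [[425.13409860260236, 151.84723258463455], [425.44737765478703, 96.40446160493266]] mean [425.3 124.1  34. ]
  ang deg -89.67625397946821 55.4436560633605
ridge [[473.5077991103816, 149.50502988694905], [476.45423312806713, 101.5123690449835]] mean [475.  125.5  38. ]
  ang deg -86.48682509671413 48.08302162003245
rail in left [[431.82532900132134, 153.3350180528737], [600.5092276038555, 159.7618730433756]] mean [516.2 156.5  28. ]
  ang deg 2.181913320722097 168.80628576216873
rail in right [[435.43447350837073, 92.37288211317903], [604.5768419914863, 96.52954579903067]] mean [520.   94.5  28. ]
  ang deg 1.407757038587401 169.19343565598317
bridge top [[620.2252978942355, 164.45837735784232], [618.2748516972543, 87.0121729432608], [600.6280125141421, 90.60388201099852], [598.2349745650548, 166.7558014494541]] [609.3 127.2]
car [[564.5187093544155, 157.82943915240696], [572.7259088756272, 108.18671383365279], [430.24758780799095, 93.8851488539566], [422.6071004246218, 158.01062537469363]] [497.5 129.5]
ridge top rear [[460.39588126950474, 156.90493645774427], [465.19463261908277, 101.95588568030848]] [462.8 129.4]
```

```bash
python3 -m inch '[{"roll":6.5,"jaw":0},{"roll":6.5,"jaw":0},{"roll":6.5,"jaw":0},{"x":0.04,"y":-0.02,"jaw":0},{"x":0.04,"y":-0.02,"jaw":0},{"x":0.03,"y":-0.035,"jaw":0},{"x":0.03,"y":-0.035,"jaw":0},{"x":0.02,"y":-0.04,"jaw":0}]'; python3 -c "
from bench import *
print(tips_ahead)"
```

```text
11.0validation failed for argument at $[0]...
```

```bash
python3 -m inch '[{"x":0,"y":0,"z":0,"roll":6.5,"jaw":0},{"x":0,"y":0,"z":0,"roll":6.5,"jaw":0},{"x":0,"y":0,"z":0,"roll":6.5,"jaw":0},{"x":0.03,"y":-0.02,"z":0,"roll":0,"jaw":0},{"x":0.03,"y":-0.035,"z":0,"roll":0,"jaw":0},{"x":0.03,"y":-0.035,"z":0,"roll":0,"jaw":0},{"x":0.03,"y":-0.035,"z":0,"roll":0,"jaw":0},{"x":0.02,"y":-0.04,"z":0,"roll":0,"jaw":0}]'; python3 -c "
from bench import *
print(tips_ahead)"
```

```text
time: 0.9
position: [362.2, -412.3, 221.0]
tool_rot: [1.0, 0.015, 0.0, -0.0]
wrist_force: [0.7, -0.3, -0.5]
grip_width: -0.2
gripper_force: 0.0
11.0
```

```bash
python3 -m inch '[{"x":0.01,"y":-0.045,"z":0,"roll":0,"jaw":0},{"x":0.01,"y":-0.045,"z":0,"roll":0,"jaw":0},{"x":0.01,"y":-0.045,"z":0,"roll":0,"jaw":0},{"x":0.01,"y":-0.045,"z":0,"roll":0,"jaw":0},{"x":0.01,"y":-0.045,"z":0,"roll":0,"jaw":0},{"x":0.01,"y":-0.045,"z":0,"roll":0,"jaw":0},{"x":0,"y":-0.045,"z":0,"roll":0,"jaw":0},{"x":0,"y":-0.045,"z":0,"roll":0,"jaw":0}]'
```

```text
time: 1.7
position: [409.9, -50.7, 221.3]
tool_rot: [1.0, 0.014, -0.0, 0.0]
wrist_force: [0.9, -0.2, 0.1]
grip_width: -0.0
gripper_force: 0.0
```

```bash
python3 -m inch '[{"x":0,"y":-0.045,"z":0,"roll":0,"jaw":0},{"x":0,"y":-0.045,"z":0.02,"roll":0,"jaw":0},{"x":0,"y":-0.045,"z":0.02,"roll":0,"jaw":0},{"x":0,"y":0,"z":0,"roll":0,"jaw":0},{"x":0,"y":0,"z":0,"roll":0,"jaw":0}]'
```

```text
time: 2.2
position: [406.0, 83.1, 180.8]
tool_rot: [1.0, 0.015, -0.001, 0.0]
wrist_force: [-0.0, -1.0, 0.2]
grip_width: 0.1
gripper_force: 0.0
```

```bash
python3 -m inch '[{"x":0.021,"y":-0.0195,"z":0.03,"roll":0,"jaw":0},{"x":0.021,"y":-0.0195,"z":0.03,"roll":0,"jaw":0},{"x":0,"y":0,"z":0.02,"roll":0,"jaw":0},{"x":0,"y":0,"z":0.02,"roll":0,"jaw":0},{"x":0,"y":0,"z":0,"roll":0,"jaw":0},{"x":0,"y":0,"z":0,"roll":0,"jaw":0}]'
python3 - <<'E'
from h import *
import cv2
print(observe()["position"],observe()["wrist_force"],camera_params("wrist"))
cv2.imwrite("pics/w1.png",snapshot("wrist")[:,:,::-1])
c=snapshot("scene")[130:250,275:445,::-1]
cv2.imwrite("pics/s1.png",cv2.resize(c,None,fx=4.7,fy=4.7,interpolation=cv2.INTER_CUBIC))
E
```

```text
time: 2.8
position: [447.6, 121.7, 81.9]
tool_rot: [1.0, 0.014, -0.0, 0.0]
wrist_force: [0.1, -0.1, -0.7]
grip_width: -0.1
gripper_force: 0.0
[447.59073092 121.73136021  81.85235885] [ 0.09330257 -0.09041938 -0.69415927] {'mtx': array([[309.70691629,   0.        , 325.00442723],
       [  0.        , 309.70691629, 200.399914  ],
       [  0.        ,   0.        ,   1.        ]]), 'T_tool_cam': array([[ 1.87503019e-04, -9.63557153e-01, -2.67502481e-01,
         6.76743172e+01],
       [ 9.99999119e-01, -1.70789242e-04,  1.31613003e-03,
         3.73147247e-01],
       [-1.31385306e-03, -2.67502492e-01,  9.63556273e-01,
        -1.52301514e+02],
       [ 0.00000000e+00,  0.00000000e+00,  0.00000000e+00,
         1.00000000e+00]])}
```

View pics/w1.png

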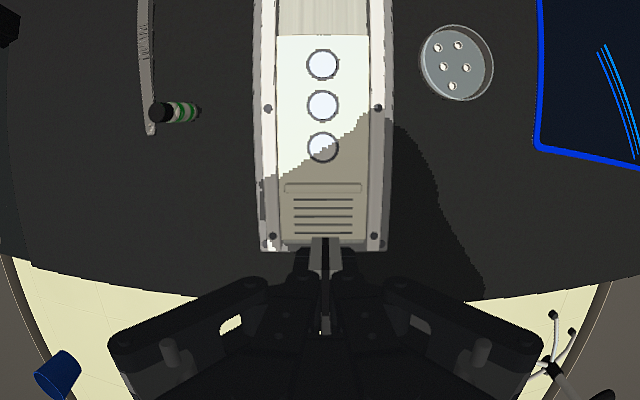

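View pics/s1.png

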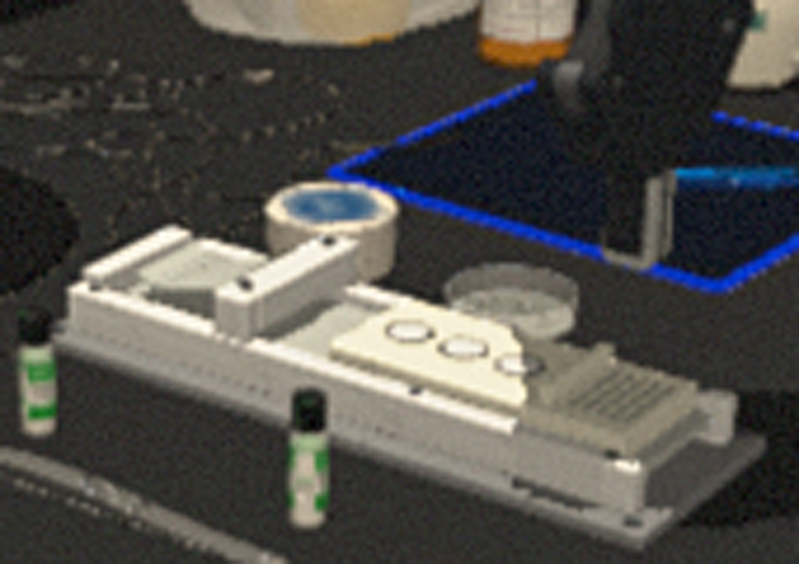

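The wrist view shows the ridge at cols 285-361, rows 183-192, the carrier's front edge at row 36 (cols 278-369), and its rear edge near row 243. The fingertips end near (325,240). I'll cast these.

```bash
cat >> h.py <<'E'
from scipy.spatial.transform import Rotation as Ro
def wr(u,v,z,s=None):
    s=s or observe();p=camera_params("wrist");K=p["mtx"];T=p["T_tool_cam"]
    a=np.array([u-K[0,2],v-K[1,2]])/K[0,0];r=np.hypot(*a);d=np.r_[a/max(r,1e-9)*np.sin(r),np.cos(r)]
    R=Ro.from_quat(s["tool_rot"]).as_matrix();o=s["position"]+R@T[:3,3];d=R@T[:3,:3]@d
    return o+d*(z-o[2])/d[2]
E
python3 - <<'E'
from h import *
np.set_printoptions(precision=1,suppress=True)
for n,u,v,z in[("front",278,36,34),("front",369,36,34),("rear",281,243,34),("rear",365,243,34),("ridge top rear",285,192,42.5),("ridge top rear",361,192,42.5),("ridge top front",285,183,42.5),("ridge topfront",361,183,42.5),("entryscrewL",273,236,28),("screwR",374,236,28),("scL",267,108,28),("scR",378,108,28)]: print(n,wr(u,v,z))
print(Ro.from_quat(observe()["tool_rot"]).as_matrix())
E
```

```text
front [569.2 155.2  34. ]
front [570.8  96.6  34. ]
rear [427.9 152.2  34. ]
rear [429.6  92.7  34. ]
ridge top rear [467.3 147.8  42.5]
ridge top rear [468.6  99.   42.5]
ridge top front [473.2 147.8  42.5]
ridge topfront [474.6  99.3  42.5]
entryscrewL [430.6 158.8  28. ]
screwR [432.6  85.6  28. ]
scL [521.2 162.2  28. ]
scR [523.1  88.4  28. ]
[[ 1.  0.  0.]
 [ 0. -1.  0.]
 [ 0. -0. -1.]]
```

```bash
python3 -m inch '[{"x":0.003,"y":-0.001,"z":0.012,"roll":0,"jaw":0},{"x":0,"y":0,"z":0.012,"roll":0,"jaw":0},{"x":0,"y":0,"z":0.006,"roll":0,"jaw":0},{"x":0,"y":0,"z":0.002,"roll":0,"jaw":0},{"x":0,"y":0,"z":0.002,"roll":0,"jaw":0},{"x":0,"y":0,"z":0,"roll":0,"jaw":0},{"x":0,"y":0,"z":0,"roll":0,"jaw":0}]'
```

```text
time: 3.6
position: [450.4, 123.7, 47.5]
tool_rot: [1.0, 0.014, 0.0, -0.0]
wrist_force: [0.3, -0.1, 0.3]
grip_width: -0.1
gripper_force: 0.0
```

```bash
python3 -m inch '[{"x":0,"y":0,"z":0.002,"roll":0,"jaw":0},{"x":0,"y":0,"z":0.002,"roll":0,"jaw":0},{"x":0,"y":0,"z":0.002,"roll":0,"jaw":0},{"x":0,"y":0,"z":0,"roll":0,"jaw":0},{"x":0,"y":0,"z":0,"roll":0,"jaw":0}]'
```

```text
time: 4.1
position: [450.2, 123.7, 41.2]
tool_rot: [1.0, 0.014, -0.0, 0.0]
wrist_force: [-0.2, -0.3, 0.7]
grip_width: 0.1
gripper_force: 0.0
```

```bash
python3 -m inch '[{"x":0,"y":0,"z":0.002,"roll":0,"jaw":0},{"x":0,"y":0,"z":0.001,"roll":0,"jaw":0},{"x":0,"y":0,"z":0,"roll":0,"jaw":0},{"x":0,"y":0,"z":0,"roll":0,"jaw":0}]'
```

```text
time: 4.5
position: [450.2, 123.7, 38.3]
tool_rot: [1.0, 0.014, -0.0, 0.0]
wrist_force: [-0.4, -0.1, 0.3]
grip_width: -0.1
gripper_force: 0.0
```

```bash
python3 -m inch '[{"x":0,"y":0,"z":0.002,"roll":0,"jaw":0},{"x":0,"y":0,"z":0,"roll":0,"jaw":0},{"x":0,"y":0,"z":0,"roll":0,"jaw":0}]'
```

```text
time: 4.8
position: [450.2, 123.7, 36.2]
tool_rot: [1.0, 0.014, -0.0, 0.0]
wrist_force: [-0.5, 0.1, 0.2]
grip_width: -0.0
gripper_force: 0.0
```

Run:
```python
from h import *
import cv2
c=snapshot("scene")[165:250,330:445,::-1]
c=cv2.resize(c,None,fx=5,fy=5,interpolation=cv2.INTER_CUBIC)
w=cv2.resize(snapshot("wrist")[170:270,250:400,::-1],(225*10//10,150))
c[0:150,0:225]=w
cv2.imwrite("pics/s2.png",c)
```

```text
(no output)
```

View pics/s2.png

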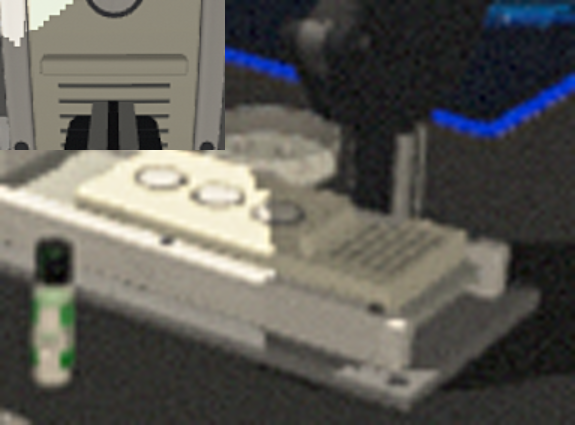

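The fingertips end near scene pixel (410,208), just above the rest area and behind the ridge. I'll check that height against the calibration.

Run:
```python
from h import *
p=camera_params("scene")
for z in(25,30,34,40,45,50,60):
    c=p["camera_from_world"]@[450,123.7,z,1];q=p["mtx"]@c[:3];q=q[:2]/q[2];print(z,q, (q-[330,165])*5)
```

```text
25 [405.16355418 218.69048913] [375.81777089 268.45244563]
30 [405.32612709 216.28574682] [376.63063547 256.42873411]
34 [405.45668715 214.35453159] [377.28343576 246.77265796]
40 [405.65336883 211.44526004] [378.26684416 232.22630022]
45 [405.81804668 209.00938205] [379.0902334  220.04691027]
50 [405.98343526 206.56299103] [379.91717632 207.81495514]
60 [406.31636312 201.63839644] [381.5818156  183.19198222]
```

```bash
python3 -m inch '[{"x":0,"y":0,"z":0.002,"roll":0,"jaw":0},{"x":0,"y":0,"z":0.002,"roll":0,"jaw":0},{"x":0,"y":0,"z":0,"roll":0,"jaw":0},{"x":0,"y":0,"z":0,"roll":0,"jaw":0}]'
```

```text
time: 5.3
position: [450.2, 123.7, 32.2]
tool_rot: [1.0, 0.014, -0.0, 0.0]
wrist_force: [0.6, -0.8, -0.6]
grip_width: 0.3
gripper_force: 0.0
```

```bash
python3 -m inch '[{"x":0,"y":0,"z":0.002,"roll":0,"jaw":0},{"x":0,"y":0,"z":0.001,"roll":0,"jaw":0},{"x":0,"y":0,"z":0,"roll":0,"jaw":0},{"x":0,"y":0,"z":0,"roll":0,"jaw":0}]'
```

```text
time: 5.7
position: [450.2, 123.7, 29.3]
tool_rot: [1.0, 0.014, -0.0, 0.0]
wrist_force: [-1.0, 0.6, -1.2]
grip_width: 0.2
gripper_force: 0.0
```

```bash
python3 -m inch '[{"x":0,"y":0,"z":0.002,"roll":0,"jaw":0},{"x":0,"y":0,"z":0.001,"roll":0,"jaw":0},{"x":0,"y":0,"z":0,"roll":0,"jaw":0},{"x":0,"y":0,"z":0,"roll":0,"jaw":0}]'
```

```text
time: 6.1
position: [450.3, 123.7, 26.3]
tool_rot: [1.0, 0.014, -0.0, -0.0]
wrist_force: [1.2, 0.7, 1.0]
grip_width: -0.1
gripper_force: 0.0
```

```bash
python3 -m inch '[{"x":0,"y":0,"z":0.001,"roll":0,"jaw":0},{"x":0,"y":0,"z":0.001,"roll":0,"jaw":0},{"x":0,"y":0,"z":0,"roll":0,"jaw":0},{"x":0,"y":0,"z":0,"roll":0,"jaw":0}]'
```

```text
time: 6.5
position: [450.3, 123.7, 24.3]
tool_rot: [1.0, 0.014, -0.0, 0.0]
wrist_force: [0.7, 1.1, -0.5]
grip_width: -0.1
gripper_force: 0.0
```

```bash
python3 -m inch '[{"x":0,"y":0,"z":0.001,"roll":0,"jaw":0},{"x":0,"y":0,"z":0.001,"roll":0,"jaw":0},{"x":0,"y":0,"z":0,"roll":0,"jaw":0},{"x":0,"y":0,"z":0,"roll":0,"jaw":0}]'
python3 - <<'E'
from h import *
import cv2
c=snapshot("scene")[165:250,330:445,::-1]
c=cv2.resize(c,None,fx=5,fy=5,interpolation=cv2.INTER_CUBIC)
c[0:150,0:225]=cv2.resize(snapshot("wrist")[170:270,250:400,::-1],(225,150))
cv2.imwrite("pics/s3.png",c)
E
```

```text
time: 6.9
position: [450.3, 123.7, 22.4]
tool_rot: [1.0, 0.014, 0.0, 0.0]
wrist_force: [-1.9, -0.5, 7.2]
grip_width: -0.2
gripper_force: 3.5
```

View pics/s3.png

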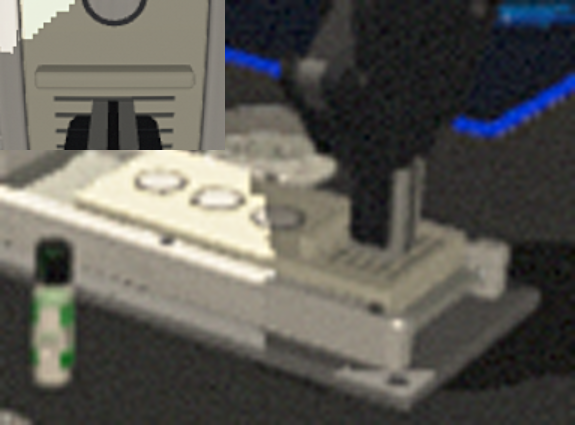

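The fingertips are now on the rest at (385,245), just behind the ridge, and the force reads 7 N. They evidently sit about 11 mm behind the TCP. I'll press further.

```bash
python3 -m inch '[{"x":0,"y":0,"z":0.002,"roll":0,"jaw":0},{"x":0,"y":0,"z":0.001,"roll":0,"jaw":0},{"x":0,"y":0,"z":0.001,"roll":0,"jaw":0},{"x":0,"y":0,"z":0,"roll":0,"jaw":0},{"x":0,"y":0,"z":0,"roll":0,"jaw":0}]'
```

```text
time: 7.5
position: [450.3, 123.7, 18.5]
tool_rot: [1.0, 0.014, 0.0, -0.0]
wrist_force: [-1.9, -0.3, 10.8]
grip_width: 0.2
gripper_force: 5.4
```

```bash
python3 -m inch '[{"x":0,"y":0,"z":0.001,"roll":0,"jaw":0},{"x":0,"y":0,"z":0.001,"roll":0,"jaw":0},{"x":0,"y":0,"z":0,"roll":0,"jaw":0},{"x":0,"y":0,"z":0,"roll":0,"jaw":0}]'
```

```text
time: 7.9
position: [450.3, 123.7, 16.6]
tool_rot: [1.0, 0.014, 0.0, 0.0]
wrist_force: [-3.1, -0.3, 12.0]
grip_width: 0.1
gripper_force: 6.3
```

```bash
python3 -m inch '[{"x":0,"y":0,"z":0.001,"roll":0,"jaw":0},{"x":0,"y":0,"z":0.0005,"roll":0,"jaw":0},{"x":0,"y":0,"z":0,"roll":0,"jaw":0},{"x":0.005,"y":0,"z":0,"roll":0,"jaw":0},{"x":0.005,"y":0,"z":0,"roll":0,"jaw":0},{"x":0.005,"y":0,"z":0,"roll":0,"jaw":0},{"x":0.005,"y":0,"z":0,"roll":0,"jaw":0},{"x":0,"y":0,"z":0,"roll":0,"jaw":0}]'
```

```text
time: 8.7
position: [465.8, 123.5, 15.3]
tool_rot: [1.0, 0.015, -0.004, 0.002]
wrist_force: [-34.5, -0.6, 55.0]
grip_width: 0.0
gripper_force: 28.3
```

```bash
python3 -m inch '[{"x":0,"y":0,"z":-0.001,"roll":0,"jaw":0},{"x":0,"y":0,"z":0,"roll":0,"jaw":0}]'
python3 - <<'E'
from h import *
import cv2
s=observe();print(s["position"])
t=snapshot("wrist")[:,:,::-1]; c=t[0:270,220:420]
cv2.imwrite("pics/w4.png",cv2.resize(c,None,fx=2,fy=2)); np.save("w4.npy",t)
E
```

```text
time: 8.9
position: [468.7, 124.0, 16.0]
tool_rot: [1.0, 0.014, -0.001, 0.0]
wrist_force: [-9.8, -0.2, 13.1]
grip_width: -0.1
gripper_force: 6.7
[468.702654   123.99935229  16.02729318]
```

View pics/w4.png

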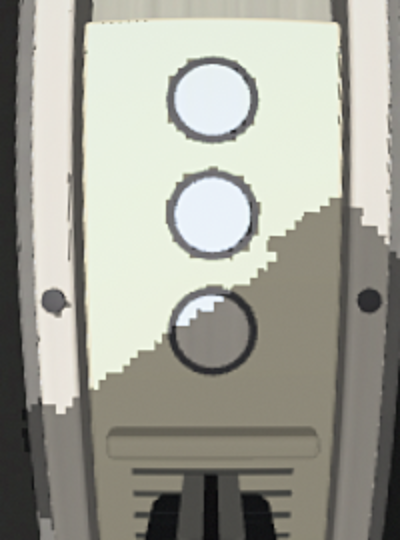

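The wrist view shows the carrier straight in the channel with its front edge at crop row 20. The fingertips are right behind the ridge (rows 430-460), and the force is back to normal at 13 N. I'll push on in small steps.

```bash
python3 -c "
from h import *
print(wr(262,10,27),wr(390,11,27),wr(273,230,35.5),wr(380,230,35.5))"; python3 -m inch '[{"x":0.003,"y":0,"z":0,"roll":0,"jaw":0},{"x":0.003,"y":0,"z":0,"roll":0,"jaw":0},{"x":0.003,"y":0,"z":0,"roll":0,"jaw":0},{"x":0.003,"y":0,"z":0,"roll":0,"jaw":0}]'
```

```text
[587.49396486 155.87922517  27.        ] [588.80802565  96.97389264  27.        ] [484.88587123 148.00132245  35.5       ] [486.26323909  98.4654246   35.5       ]
time: 9.35
position: [480.5, 124.3, 15.9]
tool_rot: [1.0, 0.014, -0.002, 0.001]
wrist_force: [-13.9, -0.4, 20.8]
grip_width: -0.2
gripper_force: 10.2
```

```bash
python3 -m inch '[{"x":0.004,"y":0,"z":-0.0003,"roll":0,"jaw":0},{"x":0.004,"y":0,"z":0,"roll":0,"jaw":0},{"x":0.004,"y":0,"z":0,"roll":0,"jaw":0},{"x":0.004,"y":0,"z":0,"roll":0,"jaw":0},{"x":0.004,"y":0,"z":0,"roll":0,"jaw":0}]'
```

```text
time: 9.85
position: [501.1, 125.0, 16.1]
tool_rot: [1.0, 0.014, -0.001, 0.0]
wrist_force: [-8.8, -0.7, 13.6]
grip_width: 0.1
gripper_force: 6.6
```

```bash
python3 -m inch '[{"x":0.004,"y":0,"z":0,"roll":0,"jaw":0},{"x":0.004,"y":0,"z":0,"roll":0,"jaw":0},{"x":0.004,"y":0,"z":0,"roll":0,"jaw":0},{"x":0.004,"y":0,"z":0,"roll":0,"jaw":0},{"x":0.004,"y":0,"z":0,"roll":0,"jaw":0}]'
```

```text
time: 10.35
position: [521.1, 125.6, 16.1]
tool_rot: [1.0, 0.014, -0.001, 0.0]
wrist_force: [-9.7, -1.2, 12.8]
grip_width: 0.3
gripper_force: 6.7
```

```bash
python3 -m inch '[{"x":0.004,"y":0,"z":0,"roll":0,"jaw":0},{"x":0.004,"y":0,"z":0,"roll":0,"jaw":0},{"x":0.004,"y":0,"z":0,"roll":0,"jaw":0},{"x":0.004,"y":0,"z":0,"roll":0,"jaw":0},{"x":0,"y":0,"z":0,"roll":0,"jaw":0}]'
```

```text
time: 10.85
position: [537.8, 126.2, 16.2]
tool_rot: [1.0, 0.014, -0.001, 0.0]
wrist_force: [-6.1, -2.1, 13.3]
grip_width: 0.3
gripper_force: 6.6
```

```bash
python3 -m inch '[{"x":0.004,"y":0,"z":0,"roll":0,"jaw":0},{"x":0.004,"y":0,"z":0,"roll":0,"jaw":0},{"x":0.004,"y":0,"z":0,"roll":0,"jaw":0},{"x":0.004,"y":0,"z":0,"roll":0,"jaw":0},{"x":0.004,"y":0,"z":0,"roll":0,"jaw":0},{"x":0.004,"y":0,"z":0,"roll":0,"jaw":0}]'
```

```text
time: 11.45
position: [561.0, 126.8, 16.1]
tool_rot: [1.0, 0.014, -0.001, 0.0]
wrist_force: [-10.0, 0.2, 13.2]
grip_width: 0.2
gripper_force: 8.5
```

```bash
python3 -m inch '[{"x":0.002,"y":0,"z":0,"roll":0,"jaw":0},{"x":0.002,"y":0,"z":0,"roll":0,"jaw":0},{"x":0.002,"y":0,"z":0,"roll":0,"jaw":0}]'
python3 - <<'E'
from h import *
import cv2
t=snapshot("wrist")[:,:,::-1]; c=t[0:270,220:420]
cv2.imwrite("pics/w5.png",cv2.resize(c,None,fx=2,fy=2))
E
```

```text
time: 11.75
position: [566.9, 127.0, 16.1]
tool_rot: [1.0, 0.014, -0.001, 0.0]
wrist_force: [-9.4, 0.3, 11.8]
grip_width: -0.1
gripper_force: 8.5
```

View pics/w5.png

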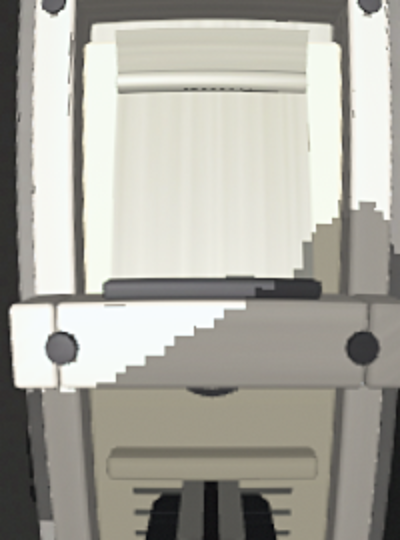

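The carrier is under the bridge. Its front edge is at crop row 42, there is a small gap to the stop (rows 20-40), and the leaf is riding on the carrier. I'll compute what remains.

```bash
python3 -c "
from h import *
print(wr(265,21,27),wr(270,10,28),wr(275,230,35.5),wr(268,174,48),wr(268,193,48),wr(250,170,48))"; python3 -m inch '[{"x":0.002,"y":0,"z":0,"roll":0,"jaw":0},{"x":0.002,"y":0,"z":0,"roll":0,"jaw":0},{"x":0.001,"y":0,"z":0,"roll":0,"jaw":0},{"x":0.001,"y":0,"z":0,"roll":0,"jaw":0}]'
```

```text
[680.17334062 157.18652198  27.        ] [685.35872039 154.94015351  28.        ] [583.21598827 150.09067948  35.5       ] [611.88683194 150.54411616  48.        ] [604.05120142 150.65985732  48.        ] [613.40384118 157.93568308  48.        ]
time: 12.2
position: [573.0, 127.2, 16.1]
tool_rot: [1.0, 0.014, -0.001, 0.0]
wrist_force: [-9.1, -0.5, 12.4]
grip_width: 0.1
gripper_force: 8.5
```

```bash
python3 -m inch '[{"x":0.001,"y":0,"z":0,"roll":0,"jaw":0},{"x":0.001,"y":0,"z":0,"roll":0,"jaw":0},{"x":0.001,"y":0,"z":0,"roll":0,"jaw":0},{"x":0.001,"y":0,"z":0,"roll":0,"jaw":0}]'
```

```text
time: 12.6
position: [576.9, 127.3, 16.1]
tool_rot: [1.0, 0.014, -0.001, 0.0]
wrist_force: [-13.1, -0.9, 13.6]
grip_width: -0.1
gripper_force: 9.3
```

```bash
python3 -m inch '[{"x":0.001,"y":0,"z":0,"roll":0,"jaw":0},{"x":0.001,"y":0,"z":0,"roll":0,"jaw":0},{"x":0,"y":0,"z":0,"roll":0,"jaw":0}]'
```

```text
time: 12.9
position: [577.0, 127.3, 16.0]
tool_rot: [1.0, 0.015, -0.003, 0.001]
wrist_force: [-22.8, -0.4, 24.9]
grip_width: -0.1
gripper_force: 15.5
```

It stopped at x = 577 with the push force rising, so it is home. Now I release.

```bash
python3 -m inch '[{"x":0,"y":0,"z":-0.002,"roll":0,"jaw":0},{"x":0,"y":0,"z":-0.002,"roll":0,"jaw":0},{"x":-0.001,"y":0,"z":-0.002,"roll":0,"jaw":0},{"x":-0.001,"y":0,"z":-0.004,"roll":0,"jaw":0},{"x":-0.001,"y":0,"z":-0.01,"roll":0,"jaw":0},{"x":-0.005,"y":0,"z":-0.03,"roll":0,"jaw":0},{"x":-0.02,"y":0,"z":-0.04,"roll":0,"jaw":0},{"x":-0.02,"y":0,"z":-0.04,"roll":0,"jaw":0}]'; python3 -m inch '[{"x":-0.02,"y":0,"z":0,"roll":0,"jaw":0},{"x":0,"y":0,"z":0,"roll":0,"jaw":0},{"x":0,"y":0,"z":0,"roll":0,"jaw":0}]'
python3 - <<'E'
from h import *
import cv2
t=snapshot("wrist")[:,:,::-1]
cv2.imwrite("pics/w6.png",cv2.resize(t[0:240,220:420],None,fx=2.5,fy=2.5))
E
```

```text
time: 13.7
position: [531.8, 126.0, 147.8]
tool_rot: [1.0, 0.014, 0.0, -0.0]
wrist_force: [0.4, 0.3, -0.0]
grip_width: 0.2
gripper_force: 0.0
time: 14.0
position: [512.8, 125.4, 146.8]
tool_rot: [1.0, 0.014, 0.001, -0.0]
wrist_force: [-0.0, -0.4, -0.3]
grip_width: 0.3
gripper_force: 0.0
```

View pics/w6.png

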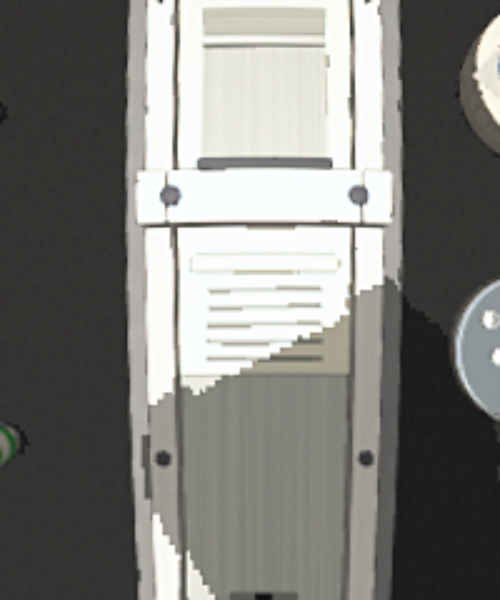

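The carrier lies straight under the bridge, with its rear edge at crop row 376, its ridge at rows 255-272 and the bridge's near top edge at row 224. One numeric check on that rear edge, which should be 52 mm behind the bridge's near edge.

```bash
python3 -c "
from h import *
f=lambda x,y,z:wr(220+x/2.5,y/2.5,z)
r=f(265,376,30);b=f(265,223,48);g=f(265,272,36.5);print(r,b,g,b[0]-r[0],b[0]-g[0], f(265,459,28))"
```

```text
[551.22207783 124.94923862  30.        ] [602.87183886 126.51169043  48.        ] [587.25090086 126.01516743  36.5       ] 51.64976102394439 15.620937992085032 [521.18817508 124.06786205  28.        ]
```

```bash
python3 -c "
from bench import *
print(close_job())"
```

```text
the job is handed in; nothing more can be done
None
```

The carrier is home against the end stop (within about 1 mm by the wrist camera) and sits straight under the bridge. The arm is drawn back clear and the job is handed in, but `close_job()` returned no verdict.

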